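# Release a left-hand lock screw and run the drilling-jig slide home

## Robot

A 6-joint arm with a two-finger parallel gripper is mounted at the origin on a cart in front of the work surface, level with it; the furniture and walls round the work are solid. World frame = base frame: x ahead of the robot, y to its left, z up, the work surface at z = 0. Lengths are in m, angles in rad, forces in N, time in s.
With the tool pointing down it reaches from about 0.375 to 0.925 m from the base axis. Payload 5.7 kg.
Tool frame: the origin (TCP) lies at the centre of the arm's flange, where the gripper is bolted on; the fingertips stand 182 mm ahead of it and the grasp point (between the pads) lies 163 mm ahead of it; z points along the fingers, y is the line along which they close (so a half turn about z gives the same grasp; the last joint's range is limited). The gripper opens to 88 mm and grips with 3 to 60 N. Pads are 20 mm wide; open, the fingers measure 115 mm over their backs; the gripper's body (75 mm by 178 mm) begins 61 mm behind the grasp point.
Start: joints at [1.155, 0.359, 1.51, -0, 1.272, -0.115], TCP at [0.178, 0.573, 0.405] pointing down, gripper open.
Joint ranges: [-2.97, 2.97], [-1.01, 2.36], [0.21, 2.38], [-0.96, 4.11], [0.2, 2.71], [-2.98, 2.98]. Speed limits (rad/s): [2.39, 2.39, 3.14, 3.14, 3.14, 3.14].

## Interface

Orientations are given as a unit quaternion [w, x, y, z].
In Python, from rig import status, viewer, job_done gives the robot as it stands.
- The arm moves only by the tool servo_tool, never from a script. Its argument "steps" is one flat list of numbers, 5 for each row, row after row: the finger opening in m, from 0 to 0.0878, then the shift along the tool's x, y, z in m, then the turn about the tool's z in degrees. In form: [fingers, dx, dy, dz, yaw, fingers, dx, dy, dz, yaw, ...]. A call has 1 to 8 rows; each row is the pose to reach, as a shift and turn from the pose commanded when the call began, along the tool's axes at that moment; what a row does not reach only later rows make up. A row lasts 1/12 s, in which the tool goes at most 41.7 mm and 7.16 degrees, less where a joint would pass 70% of its speed; a pose out of reach is approached as far as the arm can. A call with a gripper value outside its range is refused whole. The fingers move at their own pace and stop on an object; "grip_force" is the grip in N (left out, the last holds). Time passes only in rows, so rows that repeat a pose let the fingers close. It gives the time, the measured TCP pose, the force, the opening and the grip force at its end, in the units of the state.
- status.get_state(): the state, without advancing time (a new reading comes with each control period).
- viewer.get_image(name): name is "scene" or "top"; returns the picture (420x560x3 uint8, blue, green, red); there is no depth.
- viewer.camera_params(name): a dict with "camera_matrix" (3x3 intrinsics, pixels), "rvec" (rotation vector, rad) and "tvec" (3), from world to camera coordinates, as OpenCV has them. Camera axes: x right, y down, z forward; pixel columns grow to the right and rows downward; lengths in m; the calibration is good to about 2 mm. A picture is of the moment at which its call begins. camera_params takes no time and is no camera call.
- job_done(): hands the job in; it is judged then, once.
Trained networks look in the newest picture that a camera, given by its name, has taken for a name from the list of things; names that differ only in an ending like _2 or _b are one class to them, and where a whole thing is asked for, a point or a joint stands for the part that bears it (a point fixed in the world has none). Each returns a list of dicts, best first, with "score" (0 to 1); they miss things now and then, are a little off and sometimes report something else, mostly with a low value. They report only what shows in the picture. A call takes as long as a camera call.
- viewer.boxes_of(camera, target): "rect" ([left, top, right, bottom] as shares, 0 to 1, of the picture: columns of its width, rows of its height, round what is visible of it).
- viewer.cut_out(camera, target): "region" (420x560 bool, what is visible of it) and "rect" ([left, top, right, bottom] as shares, 0 to 1, of the picture: columns of its width, rows of its height, round what is visible of it).
- viewer.tip_of(camera, target): "at" ([column, row] as shares, 0 to 1, of the picture: columns of its width, rows of its height: a listed point, or the origin of a listed thing).
The state is a dict: "clock": time; "joint_pos": joint angles; "qvel": joint speeds; "tau": joint torques, N m; "eef_pos": TCP position; "ee_rot": TCP orientation; "force": force on the tool from outside, world axes, zero at the start; "moment": the same for the moment, N m; "gripper_width": opening from 0.0 (shut) to 1.0 (fully open); "finger_force": force on a finger pad.
Only numpy, scipy, OpenCV 4.12 (cv2) and the standard library are available. Lean on these libraries where they do the work, as an engineer would, in place of code of your own. Each camera call takes 0.05 s, during which the arm holds its last target. There are 200 camera calls.

## Task

Unlock the drilling jig: its black lock knob has a left-hand thread, so unscrew it clockwise (seen from above), never tightening it, until the engraved line on its pointer faces the line engraved on the bridge. Then take the steel slide by its upright handle and push it along the rails until its nose bears on the head of the end stop's adjusting bolt, pressing it home gently so that no gap is left but without ramming it, and let go; leave the tools around the jig alone.

Things in the scene. Friction and masses are not known exactly. Their poses are not given: they have to be found in the camera images.
- lock_knob (a joint): Turn of the lock knob, rad: 0 = tight end, grows CLOCKWISE seen from above (left-hand thread: clockwise unscrews), starts at 0.4 to 1.0. At 3.0 its engraved line faces the line on the bridge; thread ends at 3.6. The knob rises 2.55 mm per rad, stays where left, has 0.12 N m friction. Its screw's end sits in a slot of the slide and is clear of it above 2.0.
- knob_grip (a point): Grip point on the lock knob's upright axis (96 mm above the bench at 0 rad, rising as it turns). Black upright bar, 13 mm thick, 45 mm long, from 20 mm below to 10 mm above this point, on a 40 mm round skirt. x axis: along the bar to its pointed end, which has the engraved line; y: across the 13 mm; z up.
- jig_mark (a point): Middle of the line engraved on the bridge's top, 60 mm above the bench. Axes: y along the rails to the end stop (the way the slide goes), z up; the knob's axis is 34 mm away in +x, and its pointer must end along -x. The jig is fixed: wooden base 96 x 220 x 12 mm, two aluminium rails up to 31 mm high, steel bridge 92 x 50 mm over the -y end.
- post_grip (a point): Grip point of the slide's upright handle, on its centre line, 56 mm above the bench. Handle 14 mm across the rails (x) by 20 mm along them (y), from 32 mm below to 14 mm above this point. The loose steel slide (350 g, 40 x 120 x 12 mm) runs under the rail lips with 1.5 mm play each side and some 3 to 6 N of drag when pushed by the handle; y points to its nose.
- slide_nose (a point): Centre of the slide's flat front end face (40 x 12 mm), 25 mm ahead (+y) of the handle's centre line, 18 mm above the bench.
- stop_face (a point): Centre of the fixed steel end stop's flat face, 18 mm above the bench; the stop is 76 mm wide, up to 43 mm high and reaches 24 mm from the face in +y; axes as the jig's. From here a rigid adjusting bolt with a 12 mm head stands out in -y, by 4 to 18 mm, set anew each time and not in the state: the nose meets it first, so feel for it. The nose starts 29 to 51 mm short of the face.
- chisel_0: Bystander, to be left alone: bench chisel, 260 x 29 x 32 mm, lying behind the jig. Origin under its centre.
- screwdriver_1: Bystander, to be left alone: small screwdriver, 175 x 28 x 27 mm, lying to the left of the jig. Origin under its centre.
- try_square: Bystander, to be left alone: try square, 176 x 120 x 23 mm, lying to the right of the jig. Origin under its centre.
- tape_measure: Bystander, to be left alone: tape measure, 80 x 31 x 66 mm, standing right behind the jig. Origin under its centre.
- sanding_cork: Bystander, to be left alone: cork sanding block, 110 x 60 x 35 mm, left behind the jig. Origin under its centre.
- wax_block_1: Bystander, to be left alone: small block of wax, 70 x 42 x 20 mm, in front of the jig. Origin under its centre.

How it is judged:
On the way, in this order (a step that is already met when the one before it is completed fails the run):
1. the lock knob has been unscrewed clockwise until its engraved line faces the line on the bridge (within 0.15 rad), with the slide still short of the stop (value of joint lock_knob between 2.85 and 3.15 rad and y of slide_nose in the frame of stop_bolt below -0.005 m), for 0.2 s.
2. the slide is pressed against the end stop's bolt with more than 2 N (contact force between slide and stop_bolt above 2 N), for 0.1 s.
At the end, for the whole second after the job is handed in: The knob's engraved line faces the line on the bridge within 0.15 rad, the slide's nose is within 1.5 mm of the head of the end stop's bolt, and both are at rest and let go (value of joint lock_knob between 2.85 and 3.15 rad and y of slide_nose in the frame of stop_bolt above -0.0015 m and linear speed of slide below 0.01 m/s and velocity of joint lock_knob below 0.05 rad/s); the robot touches nothing.
It fails at once if the lock knob is turned anticlockwise to its tight end (below 0.1 rad) (value of joint lock_knob below 0.1 rad).
It fails at once if the slide is rammed against the end stop's bolt with more than 18 N (contact force between slide and stop_bolt above 18 N).
It fails at once if the slide is forced against the lock screw with more than 18 N (contact force between slide and lock_knob above 18 N).
It fails at once if a bystander is moved by more than 30 mm (distance of any of chisel_0, screwdriver_1, try_square, tape_measure, sanding_cork, wax_block_1 from where it was at the start of the episode above 0.03 m).
It also fails if it takes over 72 s, if anything falls off the work surface, if the arm or the gripper's body presses on something with over 40 N, if the wrist force passes 120 N, or if a joint passes its speed limit or range.

## Working session

There is one attempt and no reset: what is moved stays moved. The work goes in short steps, Python scripts to look and compute and a tool call to move; the robot and the scene stay as the last step left them, time stands still between calls to the robot, and variables do not carry over. Pictures are saved under pics/ and viewed, at most 10 in all, crops included, and the job is handed in when it is done.

Besides the shell and the picture viewer there is one more tool, called as name(argument=value, ...) on one line, values as JSON. servo_tool: Moves the arm, as the interface text tells. Its arguments: {"type":"object","properties":{"steps":{"type":"array","items":{"type":"number"}},"grip_force":{"type":"number"}},"required":["steps"]}

```bash
mkdir -p pics; cat > h.py <<'E'
import numpy as np, cv2
from rig import status, viewer, job_done
def cam(n):
    p=viewer.camera_params(n); R=cv2.Rodrigues(np.array(p["rvec"],float))[0]
    return np.array(p["camera_matrix"],float),R,np.array(p["tvec"],float).ravel()
def atz(n,at,z):
    K,R,t=cam(n); d=R.T@np.linalg.solve(K,[at[0]*560,at[1]*420,1]); c=-R.T@t
    return c+d*(z-c[2])/d[2]
def tri(a,b):
    A=[];B=[]
    for n,at in (("scene",a),("top",b)):
        K,R,t=cam(n); d=R.T@np.linalg.solve(K,[at[0]*560,at[1]*420,1]); d/=np.linalg.norm(d); c=-R.T@t
        P=np.eye(3)-np.outer(d,d); A.append(P);B.append(P@c)
    return np.linalg.solve(sum(A),sum(B))
E
python3 - <<'E'
from h import *
s=status.get_state(); print({k:np.round(v,4).tolist() for k,v in s.items()})
for n in("scene","top"): cv2.imwrite(f"pics/{n}0.png",viewer.get_image(n))
for t,z in(("knob_grip",.098),("jig_mark",.06),("post_grip",.056),("slide_nose",.018),("stop_face",.018)):
    r={}
    for n in("scene","top"):
        q=viewer.tip_of(n,t)
        for o in q[:2]: print(t,n,round(o["score"],2),np.round(np.array(o["at"])*[560,420],1),np.round(atz(n,o["at"],z),4))
        if q:r[n]=q[0]["at"]
    if len(r)==2: print("  tri",np.round(tri(r["scene"],r["top"]),4))
print(status.get_state()["clock"])
E
```

```text
{'clock': 0.0, 'joint_pos': [1.1549, 0.3595, 1.5114, 0.0, 1.2725, -0.1151], 'qvel': [-0.0005, 0.0001, -0.0011, 0.0004, 0.0019, 0.0011], 'tau': [0.0024, -51.5374, -27.0732, 0.0678, 0.035, -0.0001], 'eef_pos': [0.1776, 0.5727, 0.4038], 'ee_rot': [-0.0002, 0.1498, 0.9887, -0.0009], 'force': [0.4928, -0.5327, 0.428], 'moment': [0.0066, 0.0303, -0.0564], 'finger_force': 0.0, 'gripper_width': 0.9991}
knob_grip scene 0.66 [287.  212.1] [0.5412 0.0364 0.098 ]
knob_grip top 0.43 [285.6 208.3] [0.5422 0.045  0.098 ]
  tri [0.5446 0.0437 0.0927]
jig_mark scene 0.7 [273.8 228.2] [0.5043 0.0448 0.06  ]
jig_mark top 0.58 [286.9 224.9] [0.4984 0.0411 0.06  ]
  tri [0.4991 0.0404 0.0645]
post_grip scene 0.45 [269.6 212.1] [0.5469 0.1165 0.056 ]
post_grip top 0.59 [262.1 207.5] [0.5495 0.1136 0.056 ]
  tri [0.5479 0.1146 0.0568]
slide_nose scene 0.65 [266.2 217.8] [0.5571 0.1458 0.018 ]
slide_nose top 0.81 [256.3 212.6] [0.5386 0.1327 0.018 ]
slide_nose top 0.68 [396.9 230.8] [ 0.4853 -0.2865  0.018 ]
  tri [0.5401 0.1296 0.0331]
stop_face scene 0.5 [258.3 214.4] [0.5503 0.1744 0.018 ]
stop_face top 0.58 [246.3 206.1] [0.5582 0.163  0.018 ]
  tri [0.5523 0.1662 0.0221]
0.6
```

View pics/top0.png

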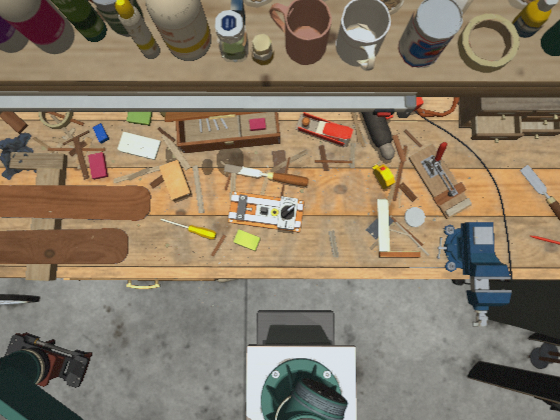

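View pics/scene0.png

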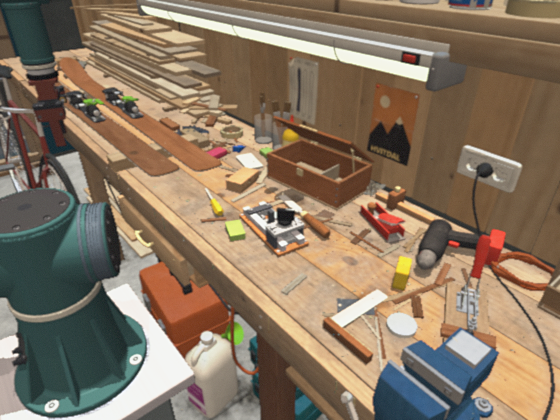

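The pictures show the jig near top pixel (265,212) and scene pixel (275,225). I'll enlarge both.

```bash
python3 - <<'E'
from h import *
a=cv2.imread("pics/top0.png")[180:245,215:315]; b=cv2.imread("pics/scene0.png")[190:260,230:330]
cv2.imwrite("pics/c0.png",cv2.resize(np.vstack([cv2.resize(a,None,fx=4.4,fy=4.4,interpolation=cv2.INTER_CUBIC),cv2.resize(b,None,fx=4.4,fy=4.4,interpolation=cv2.INTER_CUBIC)]),None,fx=1,fy=1))
# jig yaw fit: networks repeated
for n in("top","scene"):
    for t,z in(("lock_knob",.09),("post_grip",.056)):
        for o in viewer.cut_out(n,t)[:1]:
            m=o["region"].astype(np.uint8); ys,xs=np.nonzero(m)
            print(n,t,round(o["score"],2),m.sum(),cv2.minAreaRect(np.c_[xs,ys].astype(np.float32)),np.round(atz(n,[(xs.mean()+.5)/560,(ys.mean()+.5)/420],z),4))
for n in("top","scene"):
  for t in("chisel_0","tape_measure","sanding_cork","wax_block_1","screwdriver_1"):
    for o in viewer.tip_of(n,t)[:1]: print(n,t,round(o["score"],2),np.round(atz(n,o["at"],0),3))
E
```

```text
top lock_knob 0.64 184 ((287.0, 212.0), (14.0, 14.0), 90.0) [0.5323 0.0384 0.09  ]
scene lock_knob 0.52 307 ((285.5, 222.0), (28.0, 19.0), 90.0) [0.533 0.032 0.09 ]
scene post_grip 0.61 1518 ((364.274658203125, 320.193115234375), (61.619693756103516, 65.50279235839844), 41.82017135620117) [ 0.4229 -0.3005  0.056 ]
top chisel_0 0.96 [0.664 0.113 0.   ]
top tape_measure 0.69 [ 0.662 -0.249  0.   ]
top sanding_cork 0.58 [0.637 0.379 0.   ]
top wax_block_1 0.67 [0.453 0.157 0.   ]
top screwdriver_1 0.53 [0.488 0.339 0.   ]
scene chisel_0 0.96 [0.672 0.111 0.   ]
scene tape_measure 0.9 [ 0.652 -0.244  0.   ]
scene sanding_cork 0.9 [0.642 0.379 0.   ]
scene wax_block_1 0.71 [0.451 0.15  0.   ]
scene screwdriver_1 0.59 [0.498 0.326 0.   ]
```

View pics/c0.png

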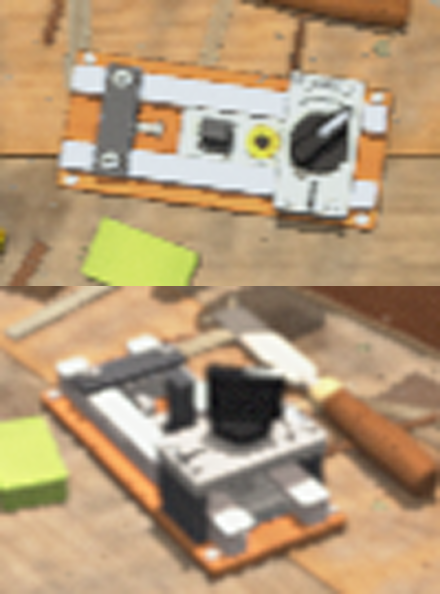

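The crops show the jig with its rails running left in the top view, tilted about 7.5° toward +x. The knob's line points up-right, near top pixel (290,209), so the knob is at about 0.55 rad. The mark is at about (286,224). I'll fit one rigid jig model to all of these.

```bash
cat > fit.py <<'E'
from h import *
from scipy.optimize import least_squares
obs=[] # name,cam,px,weight
for n in("top","scene"):
    for t in("knob_grip","jig_mark","post_grip","slide_nose","stop_face"):
        for o in viewer.tip_of(n,t)[:1]: obs.append((t,n,np.array(o["at"])*[560,420],.5))
T=lambda x,y:np.array([215+x/4.4,180+y/4.4]); S=lambda x,y:np.array([230+x/4.4,190+(y-286)/4.4])
for nm,x,y in(("b-+",58,185),("b--",375,228),("b++",83,55),("b+-",392,95),("jig_mark",312,195),("posttop",216,134),("bolt",152,128),("knobtop",322,138)): obs.append((nm,"top",T(x,y),1))
for nm,x,y in(("b-+",42,402),("b--",213,565),("b+-",345,517),("posttop",179,380),("knobtop",246,376)): obs.append((nm,"scene",S(x,y),1))
def pts(p):
    x,y,a,s,Sf,d=p
    L=dict(knob_grip=(0,0,.0975),knobtop=(0,0,.1075),jig_mark=(-.034,0,.06),post_grip=(0,s,.056),posttop=(0,s,.07),slide_nose=(0,s+.025,.018),stop_face=(0,Sf,.018))
    for i,sx in(("-",-1),("+",1)):
        for j,sy in(("-",-1),("+",1)): L["b"+i+j]=(.048*sx,d+.11*sy,.012)
    c,n=np.cos(a),np.sin(a)
    return {k:np.array([x+c*v[0]-n*v[1],y+n*v[0]+c*v[1],v[2]]) for k,v in L.items()}
C={n:cam(n) for n in("top","scene")}
def proj(n,P): K,R,t=C[n]; q=K@(R@P+t); return q[:2]/q[2]
def res(p):
    P=pts(p); return np.concatenate([w*(proj(n,P[k])-u) for k,n,u,w in obs if k in P])
f=least_squares(res,[.533,.037,-.13,.07,.13,.06],loss="soft_l1",x_scale=[.01,.01,.1,.01,.01,.01])
print(np.round(f.x,4),"yaw deg",np.rad2deg(f.x[2]))
P=pts(f.x)
for k,n,u,w in obs:
    if k in P: print(k,n,np.round(proj(n,P[k])-u,1))
for k in P: print(k,np.round(P[k],4))
E
python3 fit.py
```

```text
[ 0.5342  0.0377 -0.1294  0.0706  0.1312  0.0654] yaw deg -7.416181739364418
knob_grip top [2.6 2.8]
jig_mark top [-0.3 -0.7]
post_grip top [2.  2.1]
slide_nose top [ 0.1 -2.7]
stop_face top [-1.6  2.3]
knob_grip scene [-2.4  0.9]
jig_mark scene [-0.5  1. ]
post_grip scene [1.  1.8]
slide_nose scene [-0.   3.3]
stop_face scene [1.6 0.9]
b-+ top [-0.2  0.4]
b-- top [0.5 0.3]
b++ top [-1.2 -1.4]
b+- top [ 0.7 -1. ]
jig_mark top [ 0.7 -0.1]
posttop top [-0.2 -1.4]
knobtop top [ 0.  -0.6]
b-+ scene [-1.5 -1.6]
b-- scene [-0.5  1.7]
b+- scene [0.6 0.4]
posttop scene [-0.2 -1.8]
knobtop scene [-1.3 -0.8]
knob_grip [0.5342 0.0377 0.0975]
knobtop [0.5342 0.0377 0.1075]
jig_mark [0.5005 0.042  0.06  ]
post_grip [0.5434 0.1077 0.056 ]
posttop [0.5434 0.1077 0.07  ]
slide_nose [0.5466 0.1325 0.018 ]
stop_face [0.5512 0.1677 0.018 ]
b-- [ 4.809e-01 -4.000e-04  1.200e-02]
b-+ [0.5093 0.2178 0.012 ]
b+- [ 0.5761 -0.0128  0.012 ]
b++ [0.6045 0.2054 0.012 ]
```

The fit is consistent to about 3 mm. Now I'll move towards the knob and turn across its bar on the way.

servo_tool(steps=[0.06, -0.031, -0.0253, 0, 4, 0.06, -0.062, -0.0506, 0, 8, 0.06, -0.093, -0.076, 0, 12, 0.06, -0.125, -0.101, 0, 16, 0.06, -0.156, -0.1265, 0, 20, 0.06, -0.187, -0.152, 0, 24, 0.06, -0.218, -0.177, 0, 27, 0.06, -0.249, -0.2025, 0, 30], grip_force=15)

```text
clock: 2.47
eef_pos: [0.3562, 0.3042, 0.4049]
ee_rot: [0.0, 0.402, 0.916, 0.0]
force: [0.3, 0.9, 0.1]
gripper_width: 0.687
finger_force: 0.0
```

```bash
cat >> h.py <<'E'
from scipy.spatial.transform import Rotation as Rot
def go(x,y,z=None,ya=None):
    "shift in tool axes to bring TCP to world x,y,z; turn to bring tool y to world angle ya (deg, mod 180)"
    s=status.get_state(); q=s["ee_rot"]; R=Rot.from_quat([q[1],q[2],q[3],q[0]]).as_matrix(); p=np.array(s["eef_pos"])
    a=np.degrees(np.arctan2(R[1,1],R[0,1])); d=R.T@(np.array([x,y,p[2] if z is None else z])-p)
    print("clk",round(s["clock"],2),"pos",np.round(p,4),"ya",round(a,2),"j6",round(float(s["joint_pos"][5]),3),"F",np.round(s["force"],1),"M",np.round(s["moment"],2),"w",round(float(s["gripper_width"])*87.8,1),"ff",np.round(s["finger_force"],1))
    print("shift",np.round(d,4),"turn",None if ya is None else round((a-ya+90)%180-90,2))
E
python3 -c "
from h import *
go(.534,.038,.30,43)"
```

```text
clk 2.47 pos [0.3562 0.3042 0.4049] ya 42.63 j6 -0.185 F [0.3 0.9 0.1] M [-0.06  0.01  0.02] w 60.3 ff 0.0
shift [-0.3162 -0.0496  0.1049] turn -0.37
```

servo_tool(steps=[0.06, -0.04, -0.006, 0.01, 0, 0.06, -0.08, -0.0125, 0.02, 0, 0.06, -0.12, -0.019, 0.03, 0, 0.06, -0.16, -0.025, 0.04, 0, 0.06, -0.2, -0.0315, 0.05, 0, 0.06, -0.24, -0.0375, 0.06, 0, 0.06, -0.28, -0.044, 0.07, 0, 0.06, -0.316, -0.0496, 0.08, 0])

```text
clock: 3.13
eef_pos: [0.5349, 0.0379, 0.3244]
ee_rot: [0.0, 0.401, 0.916, 0.0]
force: [0.6, 0.9, -0.1]
gripper_width: 0.684
finger_force: 0.0
```

```bash
python3 -c "
from h import *
go(.534,.038,.265,43)
a=viewer.get_image('top')[180:245,235:335];b=viewer.get_image('scene')[180:250,230:330]
cv2.imwrite('pics/c1.png',np.vstack([cv2.resize(i,None,fx=4.4,fy=4.4,interpolation=cv2.INTER_CUBIC) for i in (a,b)]))"
```

```text
clk 3.13 pos [0.5349 0.0379 0.3244] ya 42.73 j6 -0.804 F [ 0.6  0.9 -0.1] M [-0.06 -0.   -0.  ] w 60.0 ff 0.0
shift [ 0.0007 -0.0006  0.0594] turn -0.27
```

View pics/c1.png

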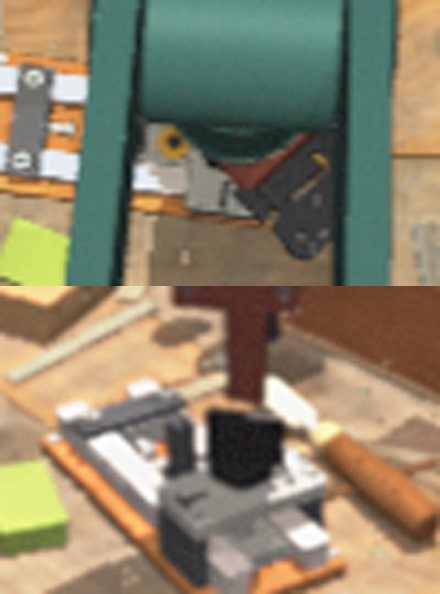

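The top view is hidden by the arm. In the scene view the finger tip ends near pixel (286,215), above the knob. I'll check that against the projected tips.

```bash
python3 -c "
from h import *
K,R,t=cam('scene')
for k,p in dict(rear=(.556,.058,.142),front=(.513,.0175,.142),gp=(.534,.038,.142),kt=(.534,.038,.108)).items():
    q=K@(R@np.array(p)+t); q=q[:2]/q[2]; print(k,q,'crop',(q-[230,180])*4.4+[0,286])
print(-R.T@t)"
```

```text
rear [286.08409536 191.99905179] crop [246.77001957 338.79582787]
front [283.29546846 204.09929857] crop [234.50006124 392.0369137 ]
gp [284.50410608 197.93050628] crop [239.81806676 364.89422762]
kt [284.45614532 209.49506316] crop [239.6070394  415.77827792]
[-0.03639132 -0.63972843  0.66995193]
```

The tips sit where predicted, and the leftover offset runs along the bar, which is harmless. I'll descend and close gently.

servo_tool(steps=[0.06, 0, 0, 0.025, 0, 0.06, 0, 0, 0.045, 0, 0.06, 0, 0, 0.058, 0, 0.06, 0, 0, 0.058, 0], grip_force=8)

```text
clock: 3.57
eef_pos: [0.5321, 0.0407, 0.2644]
ee_rot: [-0.002, 0.401, 0.916, -0.001]
force: [-0.2, -0.2, 0.3]
gripper_width: 0.678
finger_force: 0.0
```

servo_tool(steps=[0.03, 0, 0, 0, 0, 0.02, 0, 0, 0, 0, 0.01, 0, 0, 0, 0, 0, 0, 0, 0, 0, 0, 0, 0, 0, 0, 0, 0, 0, 0, 0], grip_force=8)

```text
clock: 4.07
eef_pos: [0.5339, 0.0402, 0.2673]
ee_rot: [0.001, 0.401, 0.916, 0.0]
force: [0.2, 1.1, -1.0]
gripper_width: 0.267
finger_force: 0.0
```

```bash
python3 -c "
from h import *
go(.534,.038,.265,43)"
```

```text
clk 4.07 pos [0.5339 0.0402 0.2673] ya 42.77 j6 -0.8 F [ 0.2  1.1 -1. ] M [-0.01 -0.04  0.02] w 23.4 ff 0.0
shift [-0.0017 -0.0015  0.0023] turn -0.23
```

servo_tool(steps=[0, 0, 0, 0, 0, 0, 0, 0, 0, 0, 0, 0, 0, 0, 0, 0, 0, 0, 0, 0], grip_force=8)

```text
clock: 4.4
eef_pos: [0.5353, 0.0414, 0.2672]
ee_rot: [0.001, 0.401, 0.916, 0.002]
force: [4.4, 8.1, -2.1]
gripper_width: 0.157
finger_force: 7.9
```

```bash
python3 -c "
from h import *
go(.534,.038,.265,43)"
```

```text
clk 4.4 pos [0.5353 0.0414 0.2672] ya 42.68 j6 -0.8 F [ 4.4  8.1 -2.1] M [ 1.29 -0.79 -0.11] w 13.8 ff 7.9
shift [-0.0016 -0.0032  0.0021] turn -0.32
```

servo_tool(steps=[0, 0, 0.0015, 0, 0, 0, 0, 0.003, 0, 0, 0, 0, 0.003, 0, 0], grip_force=20)

```text
clock: 4.65
eef_pos: [0.5361, 0.0422, 0.267]
ee_rot: [0.0, 0.401, 0.916, -0.0]
force: [-0.2, 0.7, 4.1]
gripper_width: 0.144
finger_force: 19.8
```

```bash
python3 -c "
from h import *
go(.534,.038,.265,43)"
```

```text
clk 4.65 pos [0.5361 0.0422 0.267 ] ya 42.77 j6 -0.796 F [-0.2  0.7  4.1] M [ 0.03  0.05 -0.06] w 12.7 ff 19.8
shift [-0.0017 -0.0044  0.002 ] turn -0.23
```

The bar is held at a width of 12.7 mm with near-zero side force. Now I'll turn clockwise (+yaw), rising with the thread.

servo_tool(steps=[0, 0, 0, -0.0002, 5, 0, 0, 0, -0.0004, 10, 0, 0, 0, -0.0007, 15, 0, 0, 0, -0.0009, 20, 0, 0, 0, -0.0011, 25, 0, 0, 0, -0.0013, 30, 0, 0, 0, -0.0013, 30], grip_force=30)

```text
clock: 5.23
eef_pos: [0.5365, 0.0423, 0.2684]
ee_rot: [0.001, 0.625, 0.78, 0.001]
force: [1.1, 2.8, 2.8]
gripper_width: 0.146
finger_force: 29.9
```

```bash
python3 -c "
from h import *
go(.534,.038,.265,13)"
```

```text
clk 5.23 pos [0.5365 0.0423 0.2684] ya 12.58 j6 -0.27 F [1.1 2.8 2.8] M [ 0.15 -0.16 -0.15] w 12.8 ff 29.9
shift [-0.0037 -0.0033  0.0034] turn -0.42
```

servo_tool(steps=[0, 0, 0, -0.0003, 6, 0, 0, 0, -0.0005, 12, 0, 0, 0, -0.0008, 18, 0, 0, 0, -0.0011, 24, 0, 0, 0, -0.0013, 30, 0, 0, 0, -0.0016, 36, 0, 0, 0, -0.0018, 40, 0, 0, 0, -0.0018, 40])

```text
clock: 5.9
eef_pos: [0.537, 0.0422, 0.2701]
ee_rot: [0.001, 0.854, 0.521, 0.001]
force: [3.9, 1.3, 0.5]
gripper_width: 0.144
finger_force: 29.9
```

```bash
python3 -c "
from h import *
go(.534,.038,.265,-27)"
```

```text
clk 5.9 pos [0.537  0.0422 0.2701] ya -27.24 j6 0.425 F [3.9 1.3 0.5] M [ 0.18 -0.5  -0.1 ] w 12.7 ff 29.9
shift [-0.0051 -0.0008  0.0051] turn -0.24
```

servo_tool(steps=[0, 0, 0.001, -0.0003, 6, 0, 0, 0.001, -0.0005, 12, 0, 0, 0.001, -0.0008, 18, 0, 0, 0.001, -0.0011, 24, 0, 0, 0.001, -0.0013, 30, 0, 0, 0.001, -0.0016, 36, 0, 0, 0.001, -0.0018, 40, 0, 0, 0.001, -0.0018, 40])

```text
clock: 6.57
eef_pos: [0.5377, 0.0416, 0.2719]
ee_rot: [0.0, 0.98, 0.198, 0.001]
force: [4.3, 1.3, 0.1]
gripper_width: 0.146
finger_force: 29.9
```

```bash
python3 -c "
from h import *
go(.534,.038,.265,-97.4)"
```

```text
clk 6.57 pos [0.5377 0.0416 0.2719] ya -67.16 j6 1.121 F [4.3 1.3 0.1] M [ 0.2  -0.46 -0.09] w 12.8 ff 29.9
shift [-0.0048  0.0019  0.0069] turn 30.24
```

servo_tool(steps=[0, 0, 0, -0.0003, 6, 0, 0, 0, -0.0005, 12, 0, 0, 0, -0.0008, 18, 0, 0, 0, -0.0011, 24, 0, 0, 0, -0.0013, 30, 0, 0, 0, -0.0013, 30.3, 0, 0, 0, -0.0013, 30.3])

```text
clock: 7.15
eef_pos: [0.5377, 0.0412, 0.2733]
ee_rot: [0.0, 0.998, -0.063, 0.001]
force: [4.7, -2.7, 2.5]
gripper_width: 0.145
finger_force: 29.9
```

servo_tool(steps=[0.01, 0, 0, 0, 0, 0.02, 0, 0, 0, 0, 0.04, 0, 0, 0, 0, 0.06, 0, 0, 0, 0, 0.06, 0, 0, 0, 0])

```text
clock: 7.57
eef_pos: [0.536, 0.0418, 0.2724]
ee_rot: [0.0, 0.998, -0.065, -0.001]
force: [0.9, -0.2, 0.5]
gripper_width: 0.411
finger_force: 0.0
```

```bash
python3 -c "
from h import *
go(.534,.038,.35,-97.4)"
```

```text
clk 7.57 pos [0.536  0.0418 0.2724] ya -97.42 j6 1.65 F [ 0.9 -0.2  0.5] M [ 0.07  0.13 -0.02] w 36.1 ff 0.0
shift [-0.0017  0.0041 -0.0776] turn -0.02
```

Knob turned and released. I'll rise, shift toward the handle and start turning back, then check the knob in the picture.

servo_tool(steps=[0.06, 0, 0, -0.03, 0, 0.06, 0, 0, -0.06, 0, 0.06, 0, 0, -0.08, 0, 0.06, 0, -0.02, -0.08, -7, 0.06, 0, -0.04, -0.08, -14, 0.06, 0, -0.06, -0.08, -21, 0.06, 0, -0.07, -0.08, -28, 0.06, 0, -0.07, -0.08, -35])

```text
clock: 8.23
eef_pos: [0.5457, 0.1131, 0.3526]
ee_rot: [-0.0, 0.97, 0.242, -0.0]
force: [-0.9, -0.4, 0.1]
gripper_width: 0.684
finger_force: 0.0
```

servo_tool(steps=[0.06, 0, 0, 0, -7, 0.06, 0, 0, 0, -14, 0.06, 0, 0, 0, -21, 0.06, 0, 0, 0, -28, 0.06, 0, 0, 0, -35, 0.06, 0, 0, 0, -42, 0.06, 0, 0, 0, -49, 0.06, 0, 0, 0, -55])

```text
clock: 8.9
eef_pos: [0.5455, 0.1112, 0.3525]
ee_rot: [-0.0, 0.75, 0.662, -0.001]
force: [-0.3, -0.6, -0.9]
gripper_width: 0.686
finger_force: 0.0
```

```bash
python3 -c "
from h import *
go(.546,.112,.225,-7.4)
a=viewer.get_image('top')[180:245,235:335];b=viewer.get_image('scene')[180:250,230:330]
cv2.imwrite('pics/c2.png',np.vstack([cv2.resize(i,None,fx=4.4,fy=4.4,interpolation=cv2.INTER_CUBIC) for i in (a,b)]))"
```

```text
clk 8.9 pos [0.5455 0.1112 0.3525] ya -7.1 j6 0.201 F [-0.3 -0.6 -0.9] M [-0.07  0.06  0.  ] w 60.2 ff 0.0
shift [0.0009 0.0006 0.1275] turn 0.3
```

View pics/c2.png

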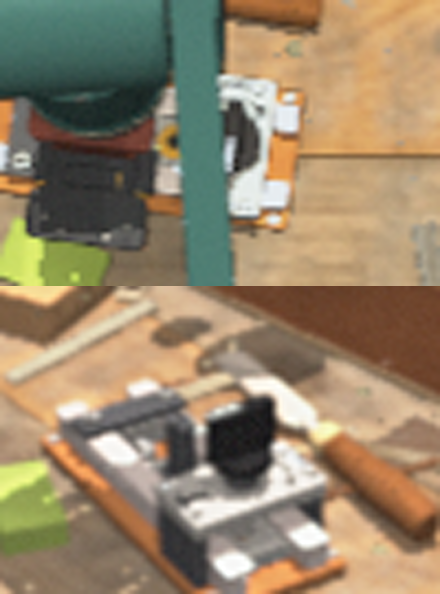

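The scene view shows the pointed end of the bar turned toward the bridge mark, and the top view shows its white line at about (287,214) pointing toward the mark. Now down onto the handle.

servo_tool(steps=[0.06, 0, 0, 0.035, 0.3, 0.06, 0, 0, 0.07, 0.3, 0.06, 0, 0, 0.1, 0.3, 0.06, 0, 0, 0.12, 0.3, 0.06, 0, 0, 0.128, 0.3, 0.05, 0, 0, 0.128, 0.3, 0.04, 0, 0, 0.128, 0.3, 0.03, 0, 0, 0.128, 0.3], grip_force=8)

```text
clock: 9.67
eef_pos: [0.5468, 0.1112, 0.2262]
ee_rot: [0.001, 0.754, 0.657, 0.001]
force: [0.9, 0.7, 0.3]
gripper_width: 0.5
finger_force: 0.0
```

servo_tool(steps=[0.02, 0, 0, 0, 0, 0.01, 0, 0, 0, 0, 0, 0, 0, 0, 0, 0, 0, 0, 0, 0, 0, 0, 0, 0, 0, 0, 0, 0, 0, 0], grip_force=8)

```text
clock: 10.17
eef_pos: [0.5463, 0.1112, 0.2253]
ee_rot: [0.0, 0.754, 0.657, 0.0]
force: [0.4, 0.1, 5.3]
gripper_width: 0.157
finger_force: 8.0
```

```bash
python3 -c "
from h import *
go(.546,.112,.225,-7.4)"
```

```text
clk 10.17 pos [0.5463 0.1112 0.2253] ya -7.83 j6 0.214 F [0.4 0.1 5.3] M [-0.06  0.16  0.06] w 13.7 ff 8.0
shift [ 0.0008 -0.0004  0.0003] turn -0.43
```

The handle is gripped at 13.7 mm, with tool x along the jig's +y. I'll push slowly with a modest grip.

servo_tool(steps=[0, 0.001, 0, 0, 0, 0, 0.002, 0, 0, 0, 0, 0.003, 0, 0, 0, 0, 0.004, 0, 0, 0, 0, 0.005, 0, 0, 0, 0, 0.006, 0, 0, 0, 0, 0.007, 0, 0, 0, 0, 0.008, 0, 0, 0], grip_force=12)

```text
clock: 10.83
eef_pos: [0.5471, 0.118, 0.2254]
ee_rot: [0.001, 0.754, 0.657, -0.001]
force: [0.6, -2.5, -0.3]
gripper_width: 0.16
finger_force: 12.0
```

```bash
python3 -c "
from h import *
go(.546,.112,.225,-7.4)"
```

```text
clk 10.83 pos [0.5471 0.118  0.2254] ya -7.79 j6 0.228 F [ 0.6 -2.5 -0.3] M [-0.26  0.04  0.01] w 14.0 ff 12.0
shift [-0.0061 -0.0003  0.0004] turn -0.39
```

servo_tool(steps=[0, 0.001, 0, 0, 0, 0, 0.002, 0, 0, 0, 0, 0.003, 0, 0, 0, 0, 0.004, 0, 0, 0, 0, 0.005, 0, 0, 0, 0, 0.006, 0, 0, 0])

```text
clock: 11.33
eef_pos: [0.5479, 0.1239, 0.2254]
ee_rot: [0.001, 0.753, 0.657, -0.001]
force: [-1.7, -7.8, 13.0]
gripper_width: 0.159
finger_force: 12.0
```

servo_tool(steps=[0, 0.0007, 0, 0, 0, 0, 0.0014, 0, 0, 0, 0, 0.0021, 0, 0, 0, 0, 0.0028, 0, 0, 0])

```text
clock: 11.67
eef_pos: [0.5482, 0.1257, 0.2255]
ee_rot: [0.002, 0.753, 0.658, -0.002]
force: [-2.1, -15.1, 10.9]
gripper_width: 0.16
finger_force: 12.0
```

```bash
python3 -c "
from h import *
go(.546,.112,.225,-7.4)
b=viewer.get_image('scene')[190:250,240:310]
cv2.imwrite('pics/c3.png',cv2.resize(b,None,fx=9,fy=9,interpolation=cv2.INTER_CUBIC))
go(.546,.112,.225,-7.4)"
```

```text
clk 11.67 pos [0.5482 0.1257 0.2255] ya -7.73 j6 0.243 F [ -2.1 -15.1  10.9] M [-2.55  0.45  0.04] w 14.0 ff 12.0
shift [-0.0138 -0.0003  0.0006] turn -0.33
clk 11.72 pos [0.5482 0.1257 0.2255] ya -7.73 j6 0.243 F [ -1.2 -13.8  10.4] M [-2.45  0.38 -0.02] w 14.0 ff 12.0
shift [-0.0139 -0.0003  0.0006] turn -0.33
```

View pics/c3.png

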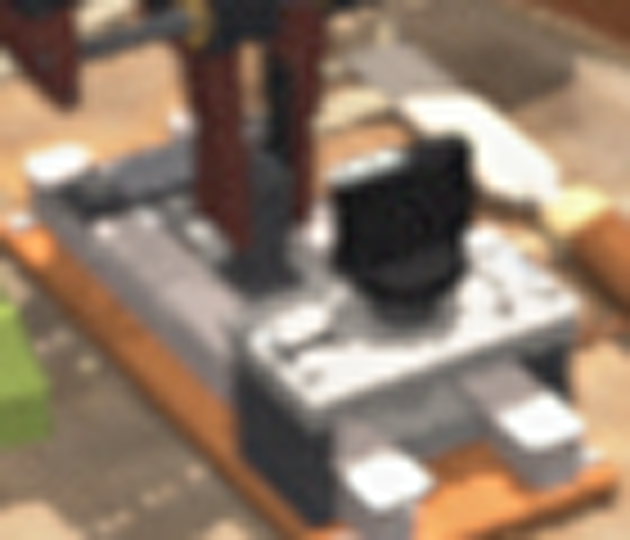

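The bolt is hidden by the fingers. About 14 mm of travel with a rising force fits the ~15 mm gap seen in the first picture. I'll let go, lift clear and look before deciding.

servo_tool(steps=[0.03, -0.001, 0, 0, 0, 0.05, -0.0015, 0, 0, 0, 0.06, -0.002, 0, 0, 0, 0.06, -0.002, 0, 0, 0, 0.06, -0.002, 0, -0.03, 0, 0.06, -0.002, 0, -0.065, 0, 0.06, -0.03, 0, -0.1, 0, 0.06, -0.07, 0, -0.12, 0])

```text
clock: 12.38
eef_pos: [0.5405, 0.0652, 0.3451]
ee_rot: [0.001, 0.753, 0.659, 0.002]
force: [1.0, -0.0, 1.2]
gripper_width: 0.676
finger_force: 0.0
```

servo_tool(steps=[0.06, -0.04, 0, 0, 0, 0.06, -0.08, 0, 0, 0, 0.06, -0.12, 0, 0, 0, 0.06, -0.16, 0, 0, 0, 0.06, -0.2, 0, 0, 0, 0.06, -0.2, 0, 0, 0])

```text
clock: 12.88
eef_pos: [0.5119, -0.1402, 0.3422]
ee_rot: [0.002, 0.755, 0.656, -0.001]
force: [0.8, -0.3, -0.2]
gripper_width: 0.683
finger_force: 0.0
```

```bash
python3 -c "
from h import *
go(.546,.112,.225,-7.4)
a=viewer.get_image('top')[185:240,220:310];b=viewer.get_image('scene')[190:250,235:325]
cv2.imwrite('pics/c4.png',np.vstack([cv2.resize(i,None,fx=5,fy=5,interpolation=cv2.INTER_CUBIC) for i in (a,b)]))
for n in('top','scene'):
  for t,z in(('post_grip',.056),('slide_nose',.018),('knob_grip',.104)):
    for o in viewer.tip_of(n,t)[:1]: print(n,t,round(o['score'],2),np.round(np.array(o['at'])*[560,420],1),np.round(atz(n,o['at'],z),4))
"
```

```text
clk 12.88 pos [ 0.5119 -0.1402  0.3422] ya -8.08 j6 -0.254 F [ 0.8 -0.3 -0.2] M [-0.1   0.06 -0.01] w 60.0 ff 0.0
shift [ 0.2548 -0.0018  0.1164] turn -0.68
top post_grip 0.51 [259.4 211. ] [0.5391 0.1213 0.056 ]
top slide_nose 0.79 [250.4 207.5] [0.554  0.1507 0.018 ]
top knob_grip 0.57 [285.1 210.5] [0.5353 0.0464 0.104 ]
scene post_grip 0.52 [268.5 210.7] [0.549  0.1239 0.056 ]
scene slide_nose 0.5 [265.  215.7] [0.5611 0.1566 0.018 ]
scene knob_grip 0.77 [282.  208.4] [0.5366 0.0508 0.104 ]
```

View pics/c4.png

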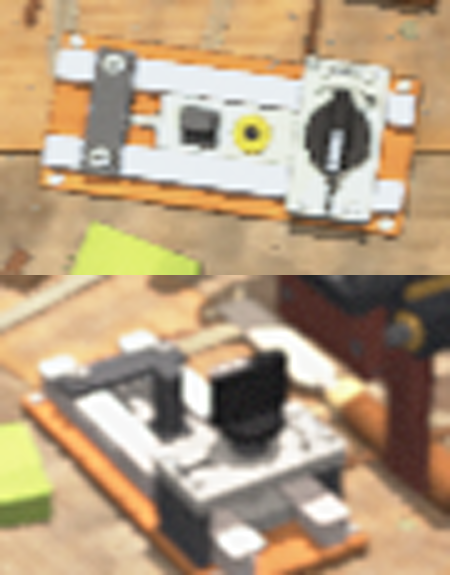

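In the top view, the knob line at (333,150) points at the bridge mark at (330,195). The slide edge at (160,120) touches the bolt head, with no gap visible. I'll grip once more for a soft press to be sure no gap is left, and this time let go without backing off.

```bash
python3 -c "
from h import *
go(.548,.124,.34,-7.4)"
```

```text
clk 13.28 pos [ 0.5124 -0.1331  0.342 ] ya -7.71 j6 -0.25 F [-0.  -0.5 -0.3] M [-0.04  0.11 -0.02] w 59.9 ff 0.0
shift [0.2595 0.0008 0.0021] turn -0.31
```

servo_tool(steps=[0.06, 0.04, 0, 0, 0, 0.06, 0.08, 0, 0, 0, 0.06, 0.12, 0, 0, 0, 0.06, 0.16, 0, 0, 0, 0.06, 0.2, 0, 0, 0, 0.06, 0.235, 0, 0, 0, 0.06, 0.2595, 0.0008, 0.002, -0.3, 0.06, 0.2595, 0.0008, 0.002, -0.3])

```text
clock: 13.95
eef_pos: [0.5484, 0.1277, 0.34]
ee_rot: [-0.0, 0.75, 0.661, 0.001]
force: [-0.1, -0.7, 0.4]
gripper_width: 0.68
finger_force: 0.0
```

```bash
python3 -c "
from h import *
go(.548,.124,.223,-7.4)"
```

```text
clk 13.95 pos [0.5484 0.1277 0.34  ] ya -7.21 j6 0.23 F [-0.1 -0.7  0.4] M [-0.1   0.03  0.  ] w 59.7 ff 0.0
shift [-0.0039 -0.      0.117 ] turn 0.19
```

servo_tool(steps=[0.06, -0.002, 0, 0.035, 0, 0.06, -0.002, 0, 0.07, 0, 0.06, -0.002, 0, 0.1, 0, 0.06, -0.002, 0, 0.114, 0, 0.06, -0.002, 0, 0.117, 0, 0.04, -0.002, 0, 0.117, 0, 0.025, -0.002, 0, 0.117, 0], grip_force=10)

```text
clock: 14.53
eef_pos: [0.5485, 0.1205, 0.2238]
ee_rot: [0.0, 0.752, 0.659, 0.0]
force: [0.5, -0.3, -0.0]
gripper_width: 0.568
finger_force: 0.0
```

servo_tool(steps=[0.01, 0, 0, 0, 0, 0, 0, 0, 0, 0, 0, 0, 0, 0, 0, 0, 0, 0, 0, 0, 0, 0, 0, 0, 0, 0, 0, 0, 0, 0], grip_force=10)

```text
clock: 15.03
eef_pos: [0.5477, 0.1205, 0.2234]
ee_rot: [-0.0, 0.752, 0.659, -0.0]
force: [-2.7, -0.3, 5.6]
gripper_width: 0.155
finger_force: 10.0
```

servo_tool(steps=[0, 0.0005, 0, 0, 0, 0, 0.001, 0, 0, 0, 0, 0.0015, 0, 0, 0])

```text
clock: 15.28
eef_pos: [0.5479, 0.1211, 0.2234]
ee_rot: [0.0, 0.752, 0.659, -0.001]
force: [-2.9, -7.5, 7.2]
gripper_width: 0.161
finger_force: 10.0
```

After 0.6 mm the force has already risen to 7.5 N, against about 2.5 N of free drag, so the slide is on the bolt. A little more, hold, then open in place.

servo_tool(steps=[0, 0.0004, 0, 0, 0, 0, 0.0008, 0, 0, 0, 0, 0.0008, 0, 0, 0, 0, 0.0008, 0, 0, 0])

```text
clock: 15.62
eef_pos: [0.548, 0.1213, 0.2234]
ee_rot: [0.001, 0.752, 0.66, -0.002]
force: [-2.9, -9.2, 7.2]
gripper_width: 0.163
finger_force: 10.0
```

servo_tool(steps=[0.02, 0, 0, 0, 0, 0.04, 0, 0, 0, 0, 0.06, 0, 0, 0, 0, 0.06, 0, 0, 0, 0, 0.06, 0, 0, -0.03, 0, 0.06, 0, 0, -0.06, 0, 0.06, 0, 0, -0.1, 0])

```text
clock: 16.2
eef_pos: [0.5474, 0.1229, 0.322]
ee_rot: [-0.001, 0.752, 0.659, -0.002]
force: [1.1, -0.0, 0.4]
gripper_width: 0.644
finger_force: 0.0
```

servo_tool(steps=[0.06, -0.04, 0, 0, 0, 0.06, -0.08, 0, 0, 0, 0.06, -0.12, 0, 0, 0, 0.06, -0.16, 0, 0, 0, 0.06, -0.2, 0, 0, 0, 0.06, -0.24, 0, 0, 0, 0.06, -0.24, 0, 0, 0])

```text
clock: 16.78
eef_pos: [0.5167, -0.1209, 0.3233]
ee_rot: [0.002, 0.753, 0.658, -0.001]
force: [-0.6, 0.1, 0.1]
gripper_width: 0.684
finger_force: 0.0
```

```bash
python3 -c "
from h import *
go(.546,.112,.225,-7.4)
a=viewer.get_image('top')[190:235,225:305]
cv2.imwrite('pics/c5.png',cv2.resize(a,None,fx=9,fy=9,interpolation=cv2.INTER_CUBIC))
"
```

```text
clk 16.78 pos [ 0.5167 -0.1209  0.3233] ya -7.78 j6 -0.222 F [-0.6  0.1  0.1] M [-0.09  0.09 -0.02] w 60.0 ff 0.0
shift [ 0.235  -0.0027  0.0976] turn -0.38
```

View pics/c5.png

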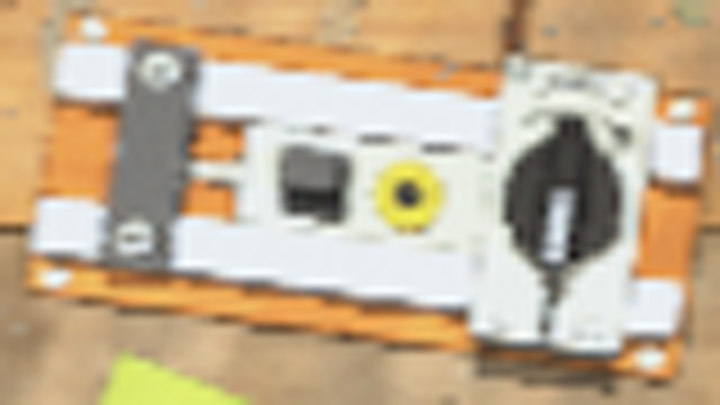

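The slide's nose at (240,175) is against the bolt head, and the pointer line at (560,225) runs straight into the bridge mark at (550,300). The gripper is clear, so I'm handing the job in.

```bash
python3 -c "
from rig import job_done
print(job_done())"
```

```text
the job is handed in; nothing more can be done
None
```

I unscrewed the knob clockwise to its mark, pressed the slide gently home on the stop bolt and let go, then handed the job in at about 17 s; the last picture shows the lines facing and no visible gap, but the hand-in gave no verdict.

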